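Set the day wheel of a postmarking machine

ROBOT

A 7-joint arm with a two-finger parallel gripper is mounted at the origin on the work surface. World frame = base frame: x ahead of the robot, y to its left, z up, the work surface at z = 0. Lengths are in m, angles in rad, forces in N, time in s.
With the tool pointing down it reaches from about 0.425 to 0.825 m from the base axis. Payload 3.6 kg.
Tool frame: the origin (TCP) lies between the finger pads; the fingertips stand 22 mm ahead of it and the grasp point (between the pads) lies 3 mm ahead of it; z points along the fingers, y is the line along which they close (so a half turn about z gives the same grasp; the last joint's range is limited). The gripper opens to 93 mm and grips with 3 to 60 N. Pads are 15 mm wide; open, the fingers measure 128 mm over their backs; the gripper's body (75 mm by 188 mm) begins 65 mm behind the grasp point.
Start: joints at [1.155, 0.615, -0.013, 1.423, 0.008, 1.103, -0.04], TCP at [0.246, -0.601, 0.241] pointing down, gripper open.
Joint ranges: [-3.12, 3.12], [-0.3, 2.06], [-1.34, 1.32], [0.26, 2.42], [-1.36, 4.5], [0.01, 1.98], [-2.84, 2.84]. Speed limits (rad/s): [2.79, 2.79, 3.14, 3.14, 3.14, 3.14, 3.14].

INTERFACE

Orientations are given as a rotation vector (axis times angle).
In Python, from cell import ctrl gives the robot as it stands.
- The arm moves only by the tool servo_tool, never from a script. Its argument "plan" is a list of rows, each a list of 7 numbers: the shift along the tool's x, y, z as a fraction of full scale, then the turn, a rotation vector about the tool's x, y, z as a fraction of full scale, then the finger opening in mm, from 0 to 93. A call has 1 to 20 rows; each row shifts and turns the commanded pose from where the row before left it, along the tool's axes as they then stand; what a row does not reach is not made up. Full scale, the value 1, is 4 cm for a shift and 5 degrees for a turn. A row lasts 1/12 s, in which the tool goes at most 41.7 mm and 7.16 degrees, less where a joint would pass 70% of its speed; a pose out of reach is approached as far as the arm can. A call with a number of a shift or a turn outside -1 to 1 is refused whole. A call with a gripper value outside its range is refused whole. The fingers move at their own pace and stop on an object; "force" is the grip in N (left out, the last holds). Time passes only in rows, so rows that do not move let the fingers close. It gives the time, the measured TCP pose, the force, the opening and the grip force at its end, in the units of the state.
- ctrl.sense(): the state, without advancing time (a new reading comes with each control period).
- ctrl.grab_frame(name): name is "scene" or "side" or "wrist"; returns (picture, depth): 384x512x3 uint8, red, green, blue; 384x512 float32, m along the optical axis (not along the pixel's ray), 0 where there is no reading.
- ctrl.calibration(name): a dict with "fovy" (degrees; the focal length in pixels is half the picture's height over the tangent of half this angle, whatever the lens; pixels are square), "cx", "cy" (the principal point, pixels), "extrinsics" (4x4, takes a point from camera to world coordinates). Camera axes: x right, y down, z forward; pixel columns grow to the right and rows downward; lengths in m; the calibration is good to about 2 mm. A picture is of the moment at which its call begins: read the wrist's pose just before it. calibration takes no time and is no camera call; for the wrist camera it gives the pose at the moment of the call.
- ctrl.job_done(): hands the job in; it is judged then, once.
Trained networks look in the newest picture that a camera, given by its name, has taken for a name from the list of things; names that differ only in an ending like _2 or _b are one class to them, and where a whole thing is asked for, a point or a joint stands for the part that bears it (a point fixed in the world has none). Each returns a list of dicts, best first, with "confidence" (0 to 1); they miss things now and then, are a little off and sometimes report something else, mostly with a low value. They report only what shows in the picture. A call takes as long as a camera call.
- ctrl.spot_in(camera, target): "bbox" ([centre column, centre row, width, height] as shares, 0 to 1, of the picture: columns of its width, rows of its height, round what is visible of it).
- ctrl.masks_of(camera, target): "pixels" (384x512 bool, what is visible of it) and "bbox" ([centre column, centre row, width, height] as shares, 0 to 1, of the picture: columns of its width, rows of its height, round what is visible of it).
The state is a dict: "time_s": time; "q": joint angles; "joint_velocities": joint speeds; "joint_efforts": joint torques, N m; "position": TCP position; "eef_rot": TCP orientation; "force": force on the tool from outside, world axes, zero at the start; "moment": the same for the moment, N m; "gripper_width": finger opening in m; "grip_force": force on a finger pad.
Only numpy, scipy, OpenCV 4.12 (cv2) and the standard library are available. Lean on these libraries where they do the work, as an engineer would, in place of code of your own. Each camera call takes 0.05 s, during which the arm holds its last target. There are 200 camera calls.

TASK

Set the postmarking machine to the yellow day: with a fingertip, flick the tabs of its day wheel clockwise (seen from above) click by click until the yellow tab rests at the white pointer, without running past it. Only then press the green button fully down and let it come back up. Touch gently: do not shove or lift the machine, and leave the things around it where they are.

Things in the scene. Friction and masses are not known exactly. Their poses are not given: they have to be found in the camera images.
- postmarker: Grey postmarking machine standing loose on rubber feet, 2.6 kg: a low box 180 (x) x 290 (y) x 60 mm high, with a flat top. Origin: centre of its underside; x points away from the side with the envelope slot and steel feed lip (which faces roughly to the robot), y to the wheel's end, z up. Day wheel on the +y half of its top, green button on the -y half.
- wheel_center (a point): On the upright axle of the day wheel, level with the tops of its tabs, 84 mm above the table, 65 mm along +y from the machine's middle. The wheel lies flat: grey hub disc of radius 40 mm, top at 78 mm (steel cap of radius 12 mm up to 86 mm), with seven upright tabs round its edge like paddles, 51.4 degrees apart, with room for a fingertip between them.
- yellow_tab (a point): Middle of the outer end of the yellow tab, 62 mm from the axle, 74 mm above the table; turns with the wheel. Every tab runs from the hub out to radius 62 mm, is 6 mm thick and 20 mm high (64 to 84 mm above the table). Colours counter-clockwise from above: yellow, blue, green, red, white, copper, purple.
- pointer (a point): Tip of the white arrow on the machine's top that points at the wheel's edge from the slot side: 73 mm from the axle along the machine's -x, 62 mm above the table, lower than the tabs. At every click one tab stands at it; straight across the axle from it is then the middle of a gap between two tabs.
- day_wheel (a joint): Angle of the wheel, rad: 0 with the yellow tab at the pointer; grows clockwise from above. A click is 0.898 rad (1/7 turn); a sprung detent draws it to the nearest click, so a tab pushed past half a click goes on by itself and stops there, without coasting. Takes 2 to 4 N at a tab's end. It starts 2, 3 or 4 clicks short (-1.80, -2.69, -3.59); it can also be pushed on past 0.
- ok_button (a joint): Travel of the green button in m: 0 up, 0.006 fully down; spring return, 5 N holds it fully down.
- ok_button_top (a point): Centre of the top face of the round green button (30 mm across, in a black housing) on the machine's top; it moves down with the button. It lies at 35 mm along -x and 90 mm along -y from the machine's middle.
- wood_stamp: Wooden hand stamp standing upright, 42 mm across, 80 mm high; origin at the centre of its underside. Bystander.
- tape_roll: Orange roll of tape lying flat, 90 mm across, 48 mm high; origin at the centre of its underside. Bystander.
- parcel: Small brown cardboard parcel 110 (x) x 80 (y) x 50 mm high; origin at the centre of its underside. Bystander.

How it is judged:
By the outcome, as a careful person would: the job done as asked, in the order asked, and still so for the second after the job is handed in, with the robot touching nothing.
It also fails if it takes over 51 s, if anything falls off the work surface, if the arm or the gripper's body presses on something with over 40 N, if the wrist force passes 120 N, or if a joint passes its speed limit or range.

## Working session

There is one attempt and no reset: what is moved stays moved. The work goes in short steps, Python scripts to look and compute and a tool call to move; the robot and the scene stay as the last step left them, time stands still between calls to the robot, and variables do not carry over. Pictures are saved under pics/ and viewed, at most 10 in all, crops included, and the job is handed in when it is done.

Besides the shell and the picture viewer there is one more tool, called after "Request:" as name(argument=value, ...) on one line, values as JSON. servo_tool: Moves the arm, as the interface text tells. Its arguments: {"type":"object","properties":{"plan":{"type":"array","items":{"type":"array","items":{"type":"number"}}},"force":{"type":"number"}},"required":["plan"]}

```bash
mkdir -p pics
cat > h.py <<'E'
import numpy as np,cv2
from cell import ctrl
def pts(cam,d):
    c=ctrl.calibration(cam);f=192/np.tan(np.radians(c["fovy"])/2)
    v,u=np.mgrid[:384,:512]
    P=np.stack([(u-c["cx"])/f*d,(v-c["cy"])/f*d,d],-1)
    E=np.array(c["extrinsics"]);return P@E[:3,:3].T+E[:3,3]
E
python3 - <<'E'
from h import *
s=ctrl.sense();print(s["time_s"],s["position"],s["eef_rot"],s["force"],s["gripper_width"])
ims=[]
for cam in ("scene","side"):
    p,d=ctrl.grab_frame(cam);P=pts(cam,d);ims.append(p);np.savez(cam,p=p,P=P,d=d)
    for t in ("postmarker","wheel_center","yellow_tab","ok_button_top","pointer","wood_stamp","tape_roll","parcel"):
        for m in ctrl.masks_of(cam,t)[:2]:
            k=m["pixels"]&(d>0)
            print(cam,t,round(m["confidence"],2),np.round(np.array(m["bbox"])*[512,384,512,384]),k.sum(),np.round(np.median(P[k],0),3) if k.any() else 0)
cv2.imwrite("pics/a.png",cv2.resize(np.vstack(ims),None,fx=.78,fy=.78)[...,::-1])
E
```

```text
0.0 [ 0.24610782 -0.6008329   0.23948538] [-3.07998972e+00 -6.06452665e-01  8.52203099e-04] [ 0.2530509   0.47432533 -0.00816526] 0.09279929050125647
scene postmarker 0.77 [199. 210. 121.  63.] 6819 [ 0.593 -0.093  0.06 ]
scene postmarker 0.4 [306. 204.  15.  30.] 313 [0.554 0.171 0.028]
scene wheel_center 0.61 [202. 209. 127.  69.] 6986 [ 0.593 -0.093  0.06 ]
scene yellow_tab 0.76 [228. 198.  51.  31.] 889 [ 0.566 -0.03   0.078]
scene ok_button_top 0.5 [173. 183.  12.   8.] 86 [ 0.513 -0.181  0.081]
scene pointer 0.82 [200. 208. 124.  67.] 6917 [ 0.594 -0.093  0.06 ]
scene tape_roll 0.66 [295. 235.  43.  37.] 1112 [0.67  0.135 0.032]
scene parcel 0.82 [111. 215.  44.  44.] 1588 [ 0.589 -0.328  0.049]
side postmarker 0.57 [245. 281. 143. 150.] 16339 [ 0.529 -0.135  0.059]
side wheel_center 0.93 [244. 279. 140. 152.] 16250 [ 0.528 -0.136  0.059]
side yellow_tab 0.61 [244. 231.  59.  49.] 1583 [ 0.557 -0.036  0.078]
side ok_button_top 0.66 [236. 304.  16.  16.] 251 [ 0.506 -0.184  0.081]
side ok_button_top 0.23 [245. 281. 140. 151.] 16321 [ 0.528 -0.135  0.059]
side pointer 0.68 [244. 280. 142. 152.] 16139 [ 0.528 -0.136  0.059]
side pointer 0.36 [236. 304.  15.  15.] 223 [ 0.506 -0.186  0.081]
side wood_stamp 0.62 [223. 181.  16.  29.] 401 [0.542 0.163 0.03 ]
side tape_roll 0.71 [269. 189.  35.  36.] 1274 [0.653 0.127 0.029]
side parcel 0.9 [291. 371.  77.  27.] 1120 [ 0.58  -0.309  0.05 ]
```

View pics/a.png

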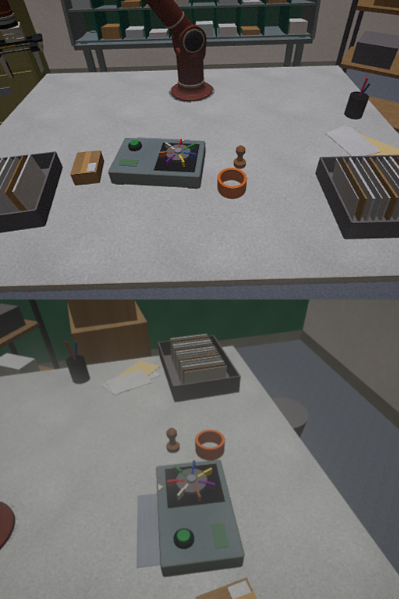

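The scene shows the machine (scene cam about px (200,209), side cam about (245,281)), with the wheel on the left end (+y world), the button nearer the parcel, and the yellow tab on the far side of the wheel. The two cameras differ by a few mm, so I'll look from above with the wrist camera.

Request:
servo_tool(plan=[[0.53,-0.46,-0.075,0,0,0,0],[0.53,-0.46,-0.075,0,0,0,0],[0.53,-0.46,-0.075,0,0,0,0],[0.53,-0.46,-0.075,0,0,0,0],[0.53,-0.46,-0.075,0,0,0,0],[0.53,-0.46,-0.075,0,0,0,0],[0.53,-0.46,-0.075,0,0,0,0],[0.53,-0.46,-0.075,0,0,0,0],[0.53,-0.46,-0.075,0,0,0,0],[0.53,-0.46,-0.075,0,0,0,0],[0.53,-0.46,-0.075,0,0,0,0],[0.53,-0.46,-0.075,0,0,0,0],[0.53,-0.46,-0.075,0,0,0,0],[0.53,-0.46,-0.075,0,0,0,0],[0.53,-0.46,-0.075,0,0,0,0],[0.53,-0.46,-0.075,0,0,0,0],[0.53,-0.46,-0.075,0,0,0,0],[0.53,-0.46,-0.075,0,0,0,0],[0.53,-0.46,-0.075,0,0,0,0],[0.53,-0.46,-0.075,0,0,0,0]], force=20)

```text
time_s: 2.57
position: [0.4997, -0.0989, 0.3011]
eef_rot: [3.082, 0.607, 0.001]
force: [-0.0, -0.1, 0.3]
gripper_width: -0.0001
grip_force: 0.0
```

Run:
```python
from h import *
s=ctrl.sense();print(s["time_s"],s["position"],s["eef_rot"],np.round(s["q"],2),s["gripper_width"])
cam="wrist";p,d=ctrl.grab_frame(cam);P=pts(cam,d);np.savez(cam,p=p,P=P,d=d)
print(np.round(ctrl.calibration(cam)["extrinsics"],3))
for t in ("postmarker","yellow_tab","ok_button_top","pointer"):
    for m in ctrl.masks_of(cam,t)[:1]:
        k=m["pixels"]&(d>0)
        print(cam,t,round(m["confidence"],2),np.round(np.array(m["bbox"])*[512,384,512,384]),k.sum(),np.round(np.median(P[k],0),3))
cv2.imwrite("pics/b.png",p[...,::-1])
# machine top rect per camera
for cam in ("scene","side","wrist"):
    z=np.load(cam+".npz");P=z["P"];k=(z["d"]>0)&(abs(P[...,2]-.06)<.006)&(abs(P[...,0]-.58)<.16)&(P[...,1]>-.27)&(P[...,1]<.1)
    k=cv2.morphologyEx(k.astype(np.uint8),cv2.MORPH_OPEN,np.ones((3,3)))>0
    print(cam,k.sum(),cv2.minAreaRect((P[k][:,:2]*1000).astype(np.float32)),np.median(P[k][:,2]))
```

```text
2.5667 [ 0.49972646 -0.09892153  0.30111944] [3.08219622e+00 6.06760122e-01 8.90092835e-04] [ 0.26  0.34 -0.15  1.73  0.06  1.08 -1.09] -5.365681246569424e-05
[[ 0.388 -0.881 -0.269  0.578]
 [-0.921 -0.372 -0.111 -0.06 ]
 [-0.002  0.291 -0.957  0.447]
 [ 0.     0.     0.     1.   ]]
wrist postmarker 0.65 [273. 123. 271. 245.] 38464 [ 0.553 -0.076  0.061]
wrist yellow_tab 0.58 [222.  93. 103. 111.] 4943 [ 0.563 -0.02   0.08 ]
wrist ok_button_top 0.89 [319. 186.  26.  28.] 495 [ 0.511 -0.17   0.082]
wrist pointer 0.88 [272. 123. 273. 245.] 38534 [ 0.553 -0.076  0.061]
scene 4095 ((551.2168579101562, -96.35240173339844), (289.5542907714844, 182.04745483398438), 83.42645263671875) 0.05993192276519799
side 10185 ((551.1569213867188, -96.79521179199219), (289.30413818359375, 179.25384521484375), 83.20065307617188) 0.059382070491034944
wrist 28761 ((554.0928955078125, -84.83061218261719), (289.058837890625, 180.03305053710938), 84.1170654296875) 0.061226455444955696
```

View pics/b.png

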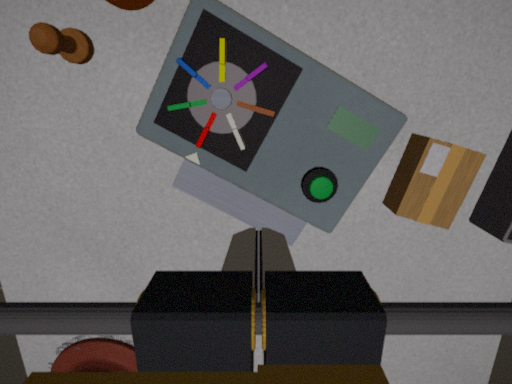

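The wrist view shows the wheel centre at px (221,98), yellow at top (222,45), pointer at (192,157) with red standing at it, and the button at (320,186). Red comes three tabs after yellow counter-clockwise, so I need to see which offset applies. The wrist fit is 12 mm off the other cameras, so I'll check against the fingertip.

Run:
```python
from h import *
s=ctrl.sense();pos=np.array(s["position"]);print(s["time_s"],pos,np.abs(s["joint_velocities"]).max())
for cam in ("wrist","scene","side"):
    C=ctrl.calibration(cam);p,d=ctrl.grab_frame(cam);P=pts(cam,d);np.savez(cam,p=p,P=P,d=d)
    k=(d>0)&(abs(P[...,2]-.06)<.006)&(abs(P[...,0]-.58)<.16)&(P[...,1]>-.27)&(P[...,1]<.1)
    k=cv2.morphologyEx(k.astype(np.uint8),cv2.MORPH_OPEN,np.ones((3,3)))>0
    print(cam,k.sum(),cv2.minAreaRect((P[k][:,:2]*1000).astype(np.float32)))
    t=(d>0)&(np.linalg.norm(P[...,:2]-pos[:2],axis=-1)<.05)&(P[...,2]>.22)&(P[...,2]<.30)
    if t.any(): Q=P[t];print("tip",t.sum(),Q.min(0),Q.max(0),np.median(Q,0))
    # table plane & tabs
    k=(d>0)&(P[...,2]>-.03)&(P[...,2]<.025)&(np.linalg.norm(P[...,:2]-[.55,-.1],axis=-1)<.35);print("table z",np.median(P[k][:,2]))
```

```text
2.8167 [ 0.49886541 -0.10097948  0.30059422] 0.018850982169963403
wrist 28870 ((549.720703125, -95.15141296386719), (288.6488037109375, 179.6829071044922), 83.43734741210938)
tip 797 [ 0.50048876 -0.11214478  0.27780413] [ 0.51239784 -0.08429521  0.29999941] [ 0.50573282 -0.09845368  0.2915255 ]
table z 6.640131675453298e-05
scene 4078 ((552.108154296875, -96.40365600585938), (289.2013244628906, 183.30088806152344), 83.70846557617188)
tip 108 [ 0.49785552 -0.11989329  0.27901774] [ 0.51481745 -0.08635046  0.29997871] [ 0.50746328 -0.10075355  0.29119842]
table z -0.00010956724146038432
side 10214 ((550.9252319335938, -96.63775634765625), (289.2490234375, 179.31192016601562), 83.4825668334961)
tip 129 [ 0.48587734 -0.12040874  0.27792649] [ 0.5098862  -0.0938783   0.29986456] [ 0.49347614 -0.11271884  0.29192867]
table z -0.0007079725538899906
```

Now that the arm has settled, all three cameras agree: machine centre (0.551, -0.096), yaw -6.5°, wheel axle (0.558, -0.031). Red stands at the pointer, so yellow is 4 clicks away. I'll go above the gap at azimuth -58°, with the closed fingers lying radially.

Request:
servo_tool(plan=[[0.287,0.06,0.549,0,0,0,0],[0.287,0.06,0.549,0,0,0,0],[0.287,0.06,0.549,0,0,0,0],[0.287,0.06,0.549,0,0,0,0],[0.287,0.06,0.549,0,0,0,0],[0.287,0.06,0.549,0,0,0,0],[0.287,0.06,0.549,0,0,0,0],[0.287,0.06,0.549,0,0,0,0],[0,0,0,0,0,-0.97,0],[0,0,0,0,0,-0.97,0],[0,0,0,0,0,0,0],[0,0,0,0,0,0,0],[0,0,0,0,0,0,0]])

```text
time_s: 4.05
position: [0.5915, -0.084, 0.1253]
eef_rot: [3.021, 0.86, 0.001]
force: [-0.9, -0.5, 0.4]
gripper_width: 0.0009
grip_force: 0.0
```

```bash
cat >> h.py <<'E'
def where():
    from scipy.spatial.transform import Rotation as R
    s=ctrl.sense();p=np.array(s["position"]);w=np.array([.5584,-.0314]);v=p[:2]-w;y=R.from_rotvec(s["eef_rot"]).as_matrix()[:,1]
    print("t",s["time_s"],"pos",p.round(4),"r",np.hypot(*v).round(4),"az",np.degrees(np.arctan2(v[1],v[0])).round(1),"y az",np.degrees(np.arctan2(y[1],y[0])).round(1),"F",np.round(s["force"],1),"q",np.round(s["q"],2))
def look(name):
    where();p,d=ctrl.grab_frame("wrist");P=pts("wrist",d);np.savez("wrist",p=p,P=P,d=d);cv2.imwrite(f"pics/{name}.png",p[...,::-1])
E
python3 -c "
from h import *
look('c')"
```

```text
t 4.05 pos [ 0.5915 -0.084   0.1253] r 0.0621 az -57.9 y az -58.2 F [-0.9 -0.5  0.4] q [ 0.21  0.67 -0.17  1.71  0.15  0.78 -1.05]
```

View pics/c.png

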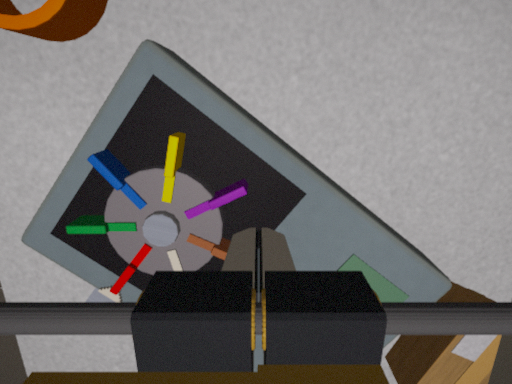

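The picture shows the axle at px (161,230) and the fingertip at (258,228), between purple (215,200) and copper (210,246), as planned. I'll descend and flick once.

Request:
servo_tool(plan=[[0,0,0.29,0,0,0,0],[0,0,0.29,0,0,0,0],[0,0,0.29,0,0,0,0],[0,0,0,0,0,0,0],[-0.108,-0.004,0,0,0,0.8,0],[-0.108,-0.004,0,0,0,0.8,0],[-0.108,-0.004,0,0,0,0.8,0],[-0.108,-0.004,0,0,0,0.8,0],[-0.108,-0.004,0,0,0,0.8,0],[-0.108,-0.004,0,0,0,0.8,0],[-0.108,-0.004,0,0,0,0.8,0],[-0.108,-0.004,0,0,0,0.8,0],[-0.108,-0.004,0,0,0,0.8,0],[-0.108,-0.004,0,0,0,0.8,0],[-0.108,-0.004,0,0,0,0.8,0],[-0.108,-0.004,0,0,0,0.8,0],[0,0,0,0,0,0,0],[0,0,0,0,0,0,0]])

```text
time_s: 5.6
position: [0.5415, -0.0897, 0.09]
eef_rot: [3.111, -0.434, -0.001]
force: [0.4, -0.0, -0.4]
gripper_width: 0.0007
grip_force: 0.0
```

```bash
python3 -c "
from h import *
where()"
```

```text
t 5.6 pos [ 0.5415 -0.0897  0.09  ] r 0.0607 az -106.1 y az -105.9 F [ 0.4 -0.  -0.4] q [ 0.08  0.66  0.07  1.88 -0.08  0.61 -1.65]
```

Request:
servo_tool(plan=[[0,0,-0.29,0,0,0,0],[0,0,-0.29,0,0,0,0],[0,0,-0.29,0,0,0,0],[0,0,0,0,0,0,0]])

```text
time_s: 5.93
position: [0.5435, -0.0904, 0.1269]
eef_rot: [-3.111, 0.436, -0.008]
force: [0.6, 0.1, -0.3]
gripper_width: 0.0007
grip_force: 0.0
```

```bash
python3 -c "
from h import *
look('d')"
```

```text
t 5.9333 pos [ 0.5435 -0.0904  0.1269] r 0.0608 az -104.2 y az -105.9 F [ 0.6  0.1 -0.3] q [ 0.07  0.6   0.08  1.85 -0.07  0.69 -1.65]
```

View pics/d.png

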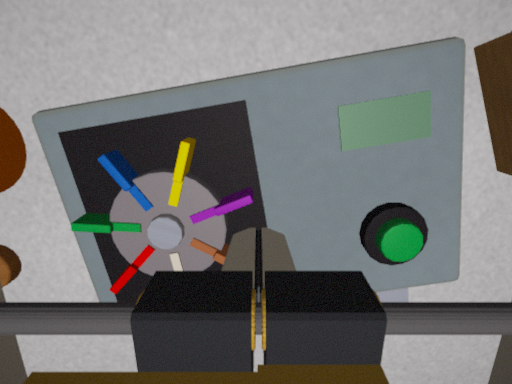

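In the picture the machine turned with the camera while the tabs kept their place: axle at px (165,232), yellow at (182,170), purple/copper still astride the fingertip. So exactly one click was made. I'll repeat, with a numeric check of yellow.

```bash
cat >> h.py <<'E'
def yellow():
    where();p,d=ctrl.grab_frame("wrist");P=pts("wrist",d);np.savez("wrist",p=p,P=P,d=d)
    h=cv2.cvtColor(p,cv2.COLOR_RGB2HSV)
    r=np.linalg.norm(P[...,:2]-[.5584,-.0314],axis=-1)
    k=(d>0)&(r<.07)&(r>.03)&(P[...,2]>.078)&(P[...,2]<.09)&(abs(h[...,0].astype(int)-29)<6)&(h[...,1]>150)
    m=P[k][:,:2].mean(0)-[.5584,-.0314] if k.any() else np.zeros(2)
    a=np.degrees(np.arctan2(m[1],m[0]));print("yellow n",k.sum(),"az",a.round(1),"clicks to go",(((a-173.45)%360)/51.43).round(2))
E
python3 -c "
from h import *
yellow()"
```

```text
t 5.9833 pos [ 0.5427 -0.0902  0.1258] r 0.0609 az -104.9 y az -106.0 F [0.4 0.3 0.1] q [ 0.07  0.6   0.08  1.85 -0.07  0.69 -1.65]
yellow n 446 az -32.9 clicks to go 2.99
```

Request:
servo_tool(plan=[[0.13,-0.005,0,0,0,-0.96,0],[0.13,-0.005,0,0,0,-0.96,0],[0.13,-0.005,0,0,0,-0.96,0],[0.13,-0.005,0,0,0,-0.96,0],[0.13,-0.005,0,0,0,-0.96,0],[0.13,-0.005,0,0,0,-0.96,0],[0.13,-0.005,0,0,0,-0.96,0],[0.13,-0.005,0,0,0,-0.96,0],[0.13,-0.005,0,0,0,-0.96,0],[0.13,-0.005,0,0,0,-0.96,0],[0,0,0,0,0,0,0],[0,0,0,0,0,0,0],[0,0,0,0,0,0,0]])

```text
time_s: 7.12
position: [0.591, -0.0834, 0.1243]
eef_rot: [-3.02, -0.863, 0.002]
force: [0.6, -1.1, 0.2]
gripper_width: 0.0003
grip_force: 0.0
```

```bash
python3 -c "
from h import *
yellow()"
```

```text
t 7.1167 pos [ 0.591  -0.0834  0.1243] r 0.0614 az -57.9 y az -58.1 F [ 0.6 -1.1  0.2] q [ 0.2   0.67 -0.16  1.71  0.14  0.78 -1.04]
yellow n 416 az -31.4 clicks to go 3.02
```

Three to go; second flick.

Request:
servo_tool(plan=[[0,0,0.29,0,0,0,0],[0,0,0.29,0,0,0,0],[0,0,0.29,0,0,0,0],[0,0,0,0,0,0,0],[-0.108,-0.002,0,0,0,0.8,0],[-0.108,-0.002,0,0,0,0.8,0],[-0.108,-0.002,0,0,0,0.8,0],[-0.108,-0.002,0,0,0,0.8,0],[-0.108,-0.002,0,0,0,0.8,0],[-0.108,-0.002,0,0,0,0.8,0],[-0.108,-0.002,0,0,0,0.8,0],[-0.108,-0.002,0,0,0,0.8,0],[-0.108,-0.002,0,0,0,0.8,0],[-0.108,-0.002,0,0,0,0.8,0],[-0.108,-0.002,0,0,0,0.8,0],[-0.108,-0.002,0,0,0,0.8,0],[0,0,0,0,0,0,0],[0,0,0,0,0,0,0]])

```text
time_s: 8.67
position: [0.5419, -0.0908, 0.09]
eef_rot: [3.111, -0.435, -0.001]
force: [1.4, 0.5, -0.0]
gripper_width: 0.0006
grip_force: 0.0
```

Request:
servo_tool(plan=[[0,0,-0.29,0,0,0,0],[0,0,-0.29,0,0,0,0],[0,0,-0.29,0,0,0,0],[0,0,0,0,0,0,0],[0.13,-0.005,0,0,0,-0.96,0],[0.13,-0.005,0,0,0,-0.96,0],[0.13,-0.005,0,0,0,-0.96,0],[0.13,-0.005,0,0,0,-0.96,0],[0.13,-0.005,0,0,0,-0.96,0],[0.13,-0.005,0,0,0,-0.96,0],[0.13,-0.005,0,0,0,-0.96,0],[0.13,-0.005,0,0,0,-0.96,0],[0.13,-0.005,0,0,0,-0.96,0],[0.13,-0.005,0,0,0,-0.96,0],[0,0,0,0,0,0,0],[0,0,0,0,0,0,0],[0,0,0,0,0,0,0]])

```text
time_s: 10.08
position: [0.5916, -0.0845, 0.1245]
eef_rot: [-3.021, -0.863, 0.002]
force: [-0.5, -0.3, -0.5]
gripper_width: 0.0007
grip_force: 0.0
```

```bash
python3 -c "
from h import *
yellow();cv2.imwrite('pics/e.png',np.load('wrist.npz')['p'][...,::-1])"
```

```text
t 10.0833 pos [ 0.5916 -0.0845  0.1245] r 0.0626 az -58.0 y az -58.1 F [-0.5 -0.3 -0.5] q [ 0.19  0.67 -0.15  1.71  0.13  0.78 -1.03]
yellow n 192 az -85.3 clicks to go 1.97
```

View pics/e.png

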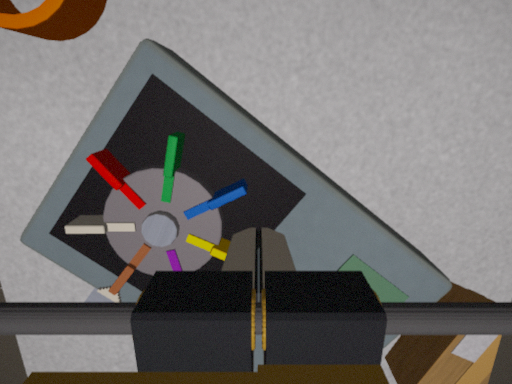

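Copper now stands at the pointer (px (115,288)), purple is at (173,262) and yellow at (210,247), so two clicks remain. The machine hasn't moved. Third flick.

Request:
servo_tool(plan=[[0,0,0.29,0,0,0,0],[0,0,0.29,0,0,0,0],[0,0,0.29,0,0,0,0],[0,0,0,0,0,0,0],[-0.108,-0.004,0,0,0,0.8,0],[-0.108,-0.004,0,0,0,0.8,0],[-0.108,-0.004,0,0,0,0.8,0],[-0.108,-0.004,0,0,0,0.8,0],[-0.108,-0.004,0,0,0,0.8,0],[-0.108,-0.004,0,0,0,0.8,0],[-0.108,-0.004,0,0,0,0.8,0],[-0.108,-0.004,0,0,0,0.8,0],[-0.108,-0.004,0,0,0,0.8,0],[-0.108,-0.004,0,0,0,0.8,0],[-0.108,-0.004,0,0,0,0.8,0],[-0.108,-0.004,0,0,0,0.8,0],[0,0,0,0,0,0,0],[0,0,0,0,0,0,0]])

```text
time_s: 11.63
position: [0.542, -0.0908, 0.09]
eef_rot: [3.111, -0.435, -0.0]
force: [0.2, 0.5, 0.4]
gripper_width: 0.0003
grip_force: 0.0
```

Request:
servo_tool(plan=[[0,0,-0.29,0,0,0,0],[0,0,-0.29,0,0,0,0],[0,0,-0.29,0,0,0,0],[0,0,0,0,0,0,0],[0.13,-0.005,0,0,0,-0.96,0],[0.13,-0.005,0,0,0,-0.96,0],[0.13,-0.005,0,0,0,-0.96,0],[0.13,-0.005,0,0,0,-0.96,0],[0.13,-0.005,0,0,0,-0.96,0],[0.13,-0.005,0,0,0,-0.96,0],[0.13,-0.005,0,0,0,-0.96,0],[0.13,-0.005,0,0,0,-0.96,0],[0.13,-0.005,0,0,0,-0.96,0],[0.13,-0.005,0,0,0,-0.96,0],[0,0,0,0,0,0,0],[0,0,0,0,0,0,0],[0,0,0,0,0,0,0]])

```text
time_s: 13.05
position: [0.5917, -0.0845, 0.1245]
eef_rot: [-3.021, -0.863, 0.002]
force: [0.3, 1.1, -0.4]
gripper_width: 0.0001
grip_force: 0.0
```

```bash
python3 -c "
from h import *
yellow();cv2.imwrite('pics/f.png',np.load('wrist.npz')['p'][...,::-1])"
```

```text
t 13.05 pos [ 0.5917 -0.0845  0.1245] r 0.0627 az -57.9 y az -58.1 F [ 0.3  1.1 -0.4] q [ 0.19  0.67 -0.13  1.71  0.12  0.78 -1.02]
yellow n 43 az -138.4 clicks to go 0.94
```

View pics/f.png

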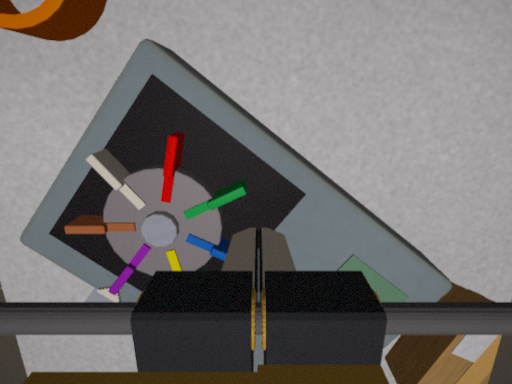

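Purple is at the pointer (px (115,288)) and yellow is next (174,262). Last flick, then lift well clear and look.

Request:
servo_tool(plan=[[0,0,0.29,0,0,0,0],[0,0,0.29,0,0,0,0],[0,0,0.29,0,0,0,0],[0,0,0,0,0,0,0],[-0.108,-0.004,0,0,0,0.8,0],[-0.108,-0.004,0,0,0,0.8,0],[-0.108,-0.004,0,0,0,0.8,0],[-0.108,-0.004,0,0,0,0.8,0],[-0.108,-0.004,0,0,0,0.8,0],[-0.108,-0.004,0,0,0,0.8,0],[-0.108,-0.004,0,0,0,0.8,0],[-0.108,-0.004,0,0,0,0.8,0],[-0.108,-0.004,0,0,0,0.8,0],[-0.108,-0.004,0,0,0,0.8,0],[-0.108,-0.004,0,0,0,0.8,0],[-0.108,-0.004,0,0,0,0.8,0],[0,0,0,0,0,0,0],[0,0,0,0,0,0,0]])

```text
time_s: 14.6
position: [0.5422, -0.0908, 0.09]
eef_rot: [3.111, -0.435, -0.0]
force: [0.7, 0.4, -0.3]
gripper_width: 0.0005
grip_force: 0.0
```

Request:
servo_tool(plan=[[0,0,-0.3,0,0,0,0],[0,0,-0.3,0,0,0,0],[0,0,-0.3,0,0,0,0],[0,0,-0.8,0,0,0,0],[0,0,-0.8,0,0,0,0],[0,0,-0.8,0,0,0,0],[0,0,-0.8,0,0,0,0],[0,0,-0.8,0,0,0,0],[0,0,0,0,0,0,0],[0,0,0,0,0,0,0],[0,0,0,0,0,0,0]])

```text
time_s: 15.52
position: [0.5418, -0.091, 0.2855]
eef_rot: [-3.111, 0.436, 0.002]
force: [0.2, -1.1, 0.1]
gripper_width: 0.0006
grip_force: 0.0
```

```bash
python3 -c "
from h import *
yellow();z=np.load('wrist.npz');cv2.imwrite('pics/g.png',z['p'][...,::-1])
P=z['P'];d=z['d']
for m in ctrl.masks_of('wrist','ok_button_top')[:1]:
    k=m['pixels']&(d>0);print('button',m['confidence'],np.array(m['bbox'])*[512,384,512,384],np.median(P[k],0),P[k].mean(0),np.percentile(P[k][:,2],[5,95]))
k=(d>0)&(abs(P[...,2]-.06)<.006)&(abs(P[...,0]-.55)<.16)&(P[...,1]>-.27)&(P[...,1]<.1)
k=cv2.morphologyEx(k.astype(np.uint8),cv2.MORPH_OPEN,np.ones((3,3)))>0
print(cv2.minAreaRect((P[k][:,:2]*1000).astype(np.float32)))"
```

```text
t 15.5167 pos [ 0.5418 -0.091   0.2855] r 0.0619 az -105.5 y az -106.0 F [ 0.2 -1.1  0.1] q [ 0.03  0.42  0.15  1.65 -0.07  1.08 -1.65]
yellow n 115 az 172.7 clicks to go 6.98
button 0.73 [ 61.2352 127.1424  94.3104  76.9152] [0.65292028 0.14352096 0.03740008] [0.65196574 0.13586107 0.03260386] [0.00481316 0.04760531]
((549.3695678710938, -95.71856689453125), (288.3192138671875, 178.45645141601562), 83.55245208740234)
```

View pics/g.png

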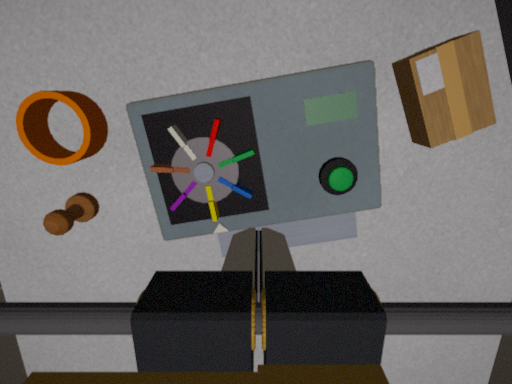

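Yellow (px (212,205)) stands right at the white pointer (220,229), and the machine is still at its place. The network's "button" was the tape roll, so I'll measure the button at px (342,179) by colour, along with its housing height.

```bash
python3 -c "
from h import *
z=np.load('wrist.npz');P=z['P'];h=cv2.cvtColor(z['p'],cv2.COLOR_RGB2HSV)
c=np.array([.506,-.1815])
g=(abs(h[...,0].astype(int)-60)<15)&(h[...,1]>150)&(np.linalg.norm(P[...,:2]-c,axis=-1)<.03)
Q=P[g];print(g.sum(),np.percentile(Q,[2,50,98],axis=0).round(4));t=Q[Q[:,2]>np.median(Q[:,2])-.003];c=(t.min(0)+t.max(0))[:2]/2;print('c',c)
r=np.linalg.norm(P[...,:2]-c,axis=-1)
for a in range(0,30,2):
    k=(r>a/1e3)&(r<(a+2)/1e3);print(a,np.percentile(P[k][:,2],[5,50,95]).round(4))
"
```

```text
525 [[ 0.4901 -0.1927  0.0716]
 [ 0.5051 -0.1793  0.0811]
 [ 0.5182 -0.1665  0.0826]]
c [ 0.50419662 -0.18001979]
0 [0.0803 0.0815 0.082 ]
2 [0.0803 0.0816 0.0822]
4 [0.0807 0.0816 0.0828]
6 [0.0802 0.0815 0.0823]
8 [0.0803 0.0814 0.0823]
10 [0.0803 0.0816 0.0826]
12 [0.0752 0.0806 0.0823]
14 [0.0706 0.0737 0.0809]
16 [0.0703 0.0717 0.3486]
18 [0.0707 0.3485 0.3533]
20 [0.0688 0.348  0.3544]
22 [0.0587 0.0707 0.3534]
24 [0.0583 0.0605 0.3526]
26 [0.0582 0.06   0.3519]
28 [0.0583 0.0596 0.3508]
```

Request:
servo_tool(plan=[[-0.033,0.302,0.533,0,0,0,0],[-0.033,0.302,0.533,0,0,0,0],[-0.033,0.302,0.533,0,0,0,0],[-0.033,0.302,0.533,0,0,0,0],[-0.033,0.302,0.533,0,0,0,0],[-0.033,0.302,0.533,0,0,0,0],[-0.033,0.302,0.533,0,0,0,0],[-0.033,0.302,0.533,0,0,0,0],[0,0,0,0,0,0,0],[0,0,0,0,0,0,0],[0,0,0,0,0,0,0]])

```text
time_s: 16.53
position: [0.5062, -0.1803, 0.1159]
eef_rot: [-3.11, 0.436, -0.001]
force: [-0.3, 0.1, 0.3]
gripper_width: 0.0006
grip_force: 0.0
```

Request:
servo_tool(plan=[[0,0,0.07,0,0,0,0],[0,0,0.07,0,0,0,0],[0,0,0.07,0,0,0,0],[0,0,0.07,0,0,0,0],[0,0,0.05,0,0,0,0],[0,0,0.05,0,0,0,0],[0,0,0,0,0,0,0],[0,0,0,0,0,0,0]])

```text
time_s: 17.2
position: [0.5059, -0.1807, 0.1007]
eef_rot: [-3.11, 0.437, -0.001]
force: [0.1, 0.7, 3.1]
gripper_width: 0.0006
grip_force: 1.7
```

Contact, with the button half down. I'll continue in small steps.

Request:
servo_tool(plan=[[0,0,0.04,0,0,0,0],[0,0,0.04,0,0,0,0],[0,0,0.02,0,0,0,0],[0,0,0,0,0,0,0],[0,0,0,0,0,0,0]])

```text
time_s: 17.62
position: [0.5059, -0.1807, 0.0982]
eef_rot: [-3.11, 0.437, -0.002]
force: [-2.0, 3.5, 14.9]
gripper_width: 0.0003
grip_force: 7.2
```

14.9 N is well above the 5 N spring, so the button is bottomed. Release and retreat upward.

Request:
servo_tool(plan=[[0,0,-0.1,0,0,0,0],[0,0,-0.2,0,0,0,0],[0,0,-0.4,0,0,0,0],[0,0,-0.8,0,0,0,0],[0,0,-0.8,0,0,0,0],[0,0,-0.8,0,0,0,0],[0,0,-0.8,0,0,0,0],[0,0,-0.8,0,0,0,0],[0,0,0,0,0,0,0],[0,0,0,0,0,0,0],[0,0,0,0,0,0,0],[0,0,0,0,0,0,0]])

```text
time_s: 18.62
position: [0.5043, -0.1809, 0.2827]
eef_rot: [-3.11, 0.438, 0.006]
force: [-0.5, 0.2, -0.4]
gripper_width: 0.0003
grip_force: 0.0
```

```bash
python3 -c "
from h import *
yellow();z=np.load('wrist.npz');P=z['P'];d=z['d'];cv2.imwrite('pics/i.png',z['p'][...,::-1])
r=np.linalg.norm(P[...,:2]-[.505,-.181],axis=-1);print('button z',np.median(P[r<.009][:,2]))
p,d=ctrl.grab_frame('side');P=pts('side',d)
k=(d>0)&(abs(P[...,2]-.06)<.006)&(abs(P[...,0]-.58)<.16)&(P[...,1]>-.27)&(P[...,1]<.1)
k=cv2.morphologyEx(k.astype(np.uint8),cv2.MORPH_OPEN,np.ones((3,3)))>0
print(cv2.minAreaRect((P[k][:,:2]*1000).astype(np.float32)))"
```

```text
t 18.6167 pos [ 0.5043 -0.1809  0.2827] r 0.159 az -109.9 y az -106.0 F [-0.5  0.2 -0.4] q [ 0.19  0.4   0.16  1.69 -0.07  1.06 -1.48]
yellow n 141 az 173.1 clicks to go 6.99
button z 0.2907396370346908
((550.8871459960938, -96.09979248046875), (290.9385681152344, 179.2573699951172), 83.36724853515625)
```

View pics/i.png

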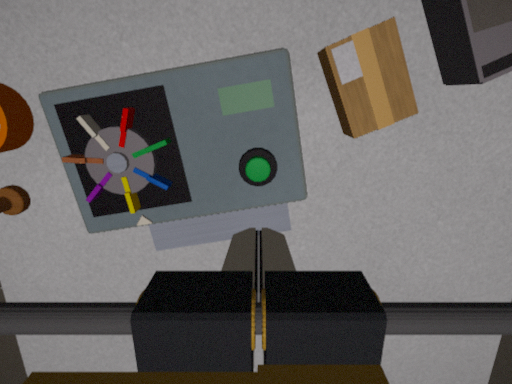

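Yellow (px (128,195)) is at the pointer (144,221), the button (258,168) is up, the machine is unmoved and the arm is clear. Handing in.

```bash
python3 -c "
from cell import ctrl
print(ctrl.job_done())"
```

```text
the job is handed in; nothing more can be done
None
```

The job is handed in: the yellow tab rests at the white pointer after four clicks, the green button was then pressed down to its stop and released, and the machine is still where it started, at about 19 s on the clock.

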